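# Let down the ratchet work rest

### The arm

A 6-joint arm with a two-finger parallel gripper is mounted at the origin on the work surface. World frame = base frame: x ahead of the robot, y to its left, z up, the work surface at z = 0. Lengths are in m, angles in rad, forces in N, time in s.
With the tool pointing down it reaches from about 0.375 to 0.825 m from the base axis. Payload 5.5 kg.
Tool frame: the origin (TCP) lies midway between the tips of the shut fingers; the grasp point (between the pads) lies env.grip_depth behind it (env.grip_depth is the distance from the TCP to the grasp point, in m); z points along the fingers, y is the line along which they close (so a half turn about z gives the same grasp; the last joint's range is limited). The gripper opens to 85 mm and grips with 20 to 120 N. Pads are 22 mm wide; open, the fingers measure 114 mm over their backs; the gripper's body (76 mm by 85 mm) begins 54 mm behind the grasp point. The pads swing forward as they close: fully open they stand 13 mm farther back than shut.
Start: joints at [-1.209, 0.314, -0.047, 1.21, 0, 1.571], TCP at [0.212, -0.561, 0.231] pointing down, gripper open.
Joint ranges: [-2.67, 2.67], [-0.69, 1.73], [-1.03, 1.25], [-2.08, 2.16], [-1.42, 1.45], [-3.14, 3.14]. Speed limits (rad/s): [2.39, 2.39, 3.01, 3.14, 3.14, 3.14].

### API

Orientations are given as a rotation vector (axis times angle).
In Python, from cell import env gives the robot as it stands. The module is installed in compiled form; this text tells all that it offers.
- The arm moves only by the tool servo_tool, never from a script. Its argument "series" is text: rows parted by semicolons, each of 7 numbers parted by spaces: the turn, a rotation vector about the tool's x, y, z in degrees, then the shift along the tool's x, y, z in mm, then the closure, from -1 (fully open) to 1 (shut), so that 0 is half open. In form: rx ry rz dx dy dz gripper; .... A call has 1 to 20 rows; each row is the pose to reach, as a shift and turn from the pose commanded when the call began, along the tool's axes at that moment; what a row does not reach only later rows make up. A row lasts 1/10 s, in which the tool goes at most 50 mm and 8.59 degrees, less where a joint would pass 70% of its speed; a pose out of reach is approached as far as the arm can. A call with a gripper value outside its range is refused whole. The fingers move at their own pace and stop on an object; the grip force is fixed at half the most. Time passes only in rows, so rows that repeat a pose let the fingers close. It gives the time, the measured TCP pose, the force, the opening and the grip force at its end, in the units of the state.
- env.get_state(): the state, without advancing time (a new reading comes with each control period).
- env.snapshot(name): name is "scene" or "top" or "wrist"; returns (picture, depth): 480x640x3 uint8, red, green, blue; 480x640 float32, m along the optical axis (not along the pixel's ray), 0 where there is no reading.
- env.get_calibration(name): a dict with "fov_y" (degrees; the focal length in pixels is half the picture's height over the tangent of half this angle, whatever the lens; pixels are square), "cx", "cy" (the principal point, pixels), "dist_coeffs" ([k1, k2, p1, p2, k3] as OpenCV has them; the pictures are not rectified), "rvec" (rotation vector, rad) and "tvec" (3), from world to camera coordinates, as OpenCV has them; the wrist camera has in their place "mount" (4x4, takes a point from camera to tool coordinates, whose origin is the TCP and whose axes are the flange's). Camera axes: x right, y down, z forward; pixel columns grow to the right and rows downward; lengths in m; the calibration is good to about 2 mm. A picture is of the moment at which its call begins: read the wrist's pose just before it. get_calibration takes no time and is no camera call.
- env.job_done(): hands the job in; it is judged then, once.
The state is a dict: "time_s": time; "qpos": joint angles; "qvel": joint speeds; "joint_efforts": joint torques, N m; "tcp_pos": TCP position; "orientation": TCP orientation; "force": force on the tool from outside, world axes, zero at the start; "torque": the same for the moment, N m; "width": finger opening in m; "gripper_force": force on a finger pad.
Only numpy, scipy, OpenCV 4.12 (cv2) and the standard library are available. Lean on these libraries where they do the work, as an engineer would, in place of code of your own. Each camera call takes 0.05 s, during which the arm holds its last target. There are 200 camera calls.

### The job

The ratchet rest that props up appliance panels on the repair bench must be folded down so the next machine can slide on. Press the pawl's thumb tab all the way down with the fingertips so that the pawl is free, and only then push the arm by its padded cross-bar down past the teeth until it lies level on its stop. Nothing needs gripping or lifting: leave the pawl pressed free, leave the parts and tools lying around where they are, and finish clear of everything.

Things in the scene. Friction and masses are not known exactly. Their poses are not given: they have to be found in the camera images.
- ratchet_rest: the ratchet work rest, bolted to the bench: a steel base plate 325 x 100 x 8 mm with a hinged arm over one half and a pawl over the other. Origin on the bench under the arm's hinge; its x axis runs along the base plate from the arm's padded end (-x) towards the pawl's press tab (+x), z up, the y axis is parallel to the hinge. It stands at any yaw and place that the start draws.
- rest_hinge (a point): the arm's hinge axis (level, along the rest's y), 60 mm above the bench, over the rest's origin. The arm carries a 45 mm radius ratchet wheel with teeth 15 mm high round this axis.
- rest_head (a point): centre of the padded cross-bar at the free end of the arm: a black rubber roller-shaped bar 28 mm in diameter, 90 mm long, parallel to the hinge, fixed to the arm 165 mm from the hinge axis. This is where to push; with the arm at angle q the point lies 165 mm x cos q from the hinge towards the rest's -x, and 165 mm x sin q above the hinge. When fully down it is 60 mm above the bench (top of the bar at 74 mm).
- rest_arm (a joint): angle of the arm above level, rad: 0 = level, fully down on its stop; it stands at 0.81 to 0.94 at the start. The hinge is stiff: the arm stays where it is left and does not fall. Pushing down on the cross-bar takes about 4 to 10 N once the pawl is free. With the pawl engaged the arm is stopped hard at about 0.78 by the next tooth (teeth meet the pawl at about 0.78, 0.44 and 0.10).
- pawl_tab (a point): centre of the upper face of the pawl's press tab, a flat steel thumb plate 40 mm (along the rest's x) x 44 mm, 6 mm thick, at the outer end of the pawl; 135 mm from the hinge towards the rest's +x, 119 mm above the bench when the pawl is engaged. It sinks 20 mm when pressed fully down.
- pawl (a joint): tilt of the pawl, a see-saw lever pivoted 80 mm from the hinge towards the rest's +x, 102 mm above the bench: 0 = its nose sits between the ratchet teeth (engaged), 0.35 = tab pressed down to its stop. The nose clears the teeth from about 0.2. The pivot is stiff: pressing the tab takes about 5 to 8 N, and the pawl stays where it is left (no spring back).
- screwdriver: a loose screwdriver with an orange handle, about 200 mm long, lying on the bench. Bystander: to be left where it is; origin at the centre of its underside.
- pulley: a loose grooved aluminium pulley, 72 mm across, 34 mm high. Bystander: to be left where it is; origin at the centre of its underside.
- bearing: a loose steel ball-bearing ring, 52 mm across, 15 mm high. Bystander: to be left where it is; origin at the centre of its underside.
- grease_tin: a loose round blue tin, 64 mm across, 60 mm high. Bystander: to be left where it is; origin at the centre of its underside.
- oven_knob: a loose black oven knob, 48 mm across, 28 mm high. Bystander: to be left where it is; origin at the centre of its underside.
- spanner: a loose steel spanner, 170 mm long, lying on the bench. Bystander: to be left where it is; origin at the centre of its underside.
- mug: a loose white mug, 80 mm across, 90 mm high, off to one side. Bystander: to be left where it is; origin at the centre of its underside.

How it is judged:
By the outcome, as a careful person would: the job done as asked, in the order asked, and still so for the second after the job is handed in, with the robot touching nothing.
It also fails if it takes over 45 s, if anything falls off the work surface, if the arm or the gripper's body presses on something with over 40 N, if the wrist force passes 120 N, or if a joint passes its speed limit or range.

## Working session

There is one attempt and no reset: what is moved stays moved. The work goes in short steps, Python scripts to look and compute and a tool call to move; the robot and the scene stay as the last step left them, time stands still between calls to the robot, and variables do not carry over. Pictures are saved under pics/ and viewed, at most 10 in all, crops included, and the job is handed in when it is done.

Besides the shell and the picture viewer there is one more tool, called after ">>>" as a command line: name --argument value ..., lists and objects as JSON in quotes. servo_tool: Moves the arm, as the interface text tells. Its arguments: {"type":"object","properties":{"series":{"type":"string"}},"required":["series"]}

```bash
mkdir -p pics
cat > h.py <<'E'
import numpy as np,cv2
from cell import env
from scipy.spatial.transform import Rotation as R
def world(name,uv,d,st=None):
    c=env.get_calibration(name);f=240/np.tan(np.radians(c["fov_y"])/2)
    K=np.array([[f,0,c["cx"]],[0,f,c["cy"]],[0,0,1.]])
    n=cv2.undistortPoints(np.array(uv,float).reshape(-1,1,2),K,np.array(c["dist_coeffs"],float)).reshape(-1,2)
    P=np.c_[n,np.ones(len(n))]*np.array(d,float).reshape(-1,1)
    if name=="wrist":
        M=np.array(c["mount"]);st=st or env.get_state()
        P=P@M[:3,:3].T+M[:3,3]
        return R.from_rotvec(st["orientation"]).apply(P)+st["tcp_pos"]
    Rm=cv2.Rodrigues(np.array(c["rvec"],float))[0]
    return (P-np.array(c["tvec"]).reshape(1,3))@Rm
E
python3 - <<'E'
from h import *
for n in("top","scene"):
    p,d=env.snapshot(n);cv2.imwrite(f"pics/{n}1.png",p[...,::-1]);np.save(f"{n}1.npy",d)
print(env.get_state()); print(env.grip_depth)
E
```

```text
{'time_s': 0.1, 'qpos': array([-1.20896772e+00,  3.14178816e-01, -4.79728460e-02,  1.21023616e+00,
        3.18370995e-05,  1.57079215e+00]), 'qvel': array([ 1.63926854e-04, -4.05553595e-05,  2.77015332e-03, -1.44326633e-04,
        2.08752762e-03, -1.77631770e-03]), 'joint_efforts': array([ 7.80893624e-04, -5.40767491e+01,  3.40540445e+01,  1.12723693e-02,
        2.89115940e-05, -1.99460783e-05]), 'tcp_pos': array([ 0.21221131, -0.56064608,  0.23050945]), 'orientation': array([-3.08877379e+00, -5.64987413e-01,  4.00407265e-04]), 'force': array([-0.78864299, -0.35576817,  0.49195684]), 'torque': array([-0.01840299, -0.00812295, -0.02019191]), 'gripper_force': 0.0, 'width': 0.08544063939964702}
0.0187
```

View pics/top1.png

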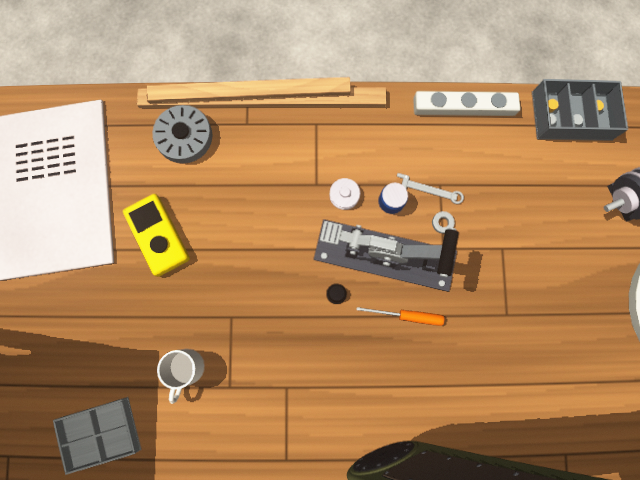

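View pics/scene1.png

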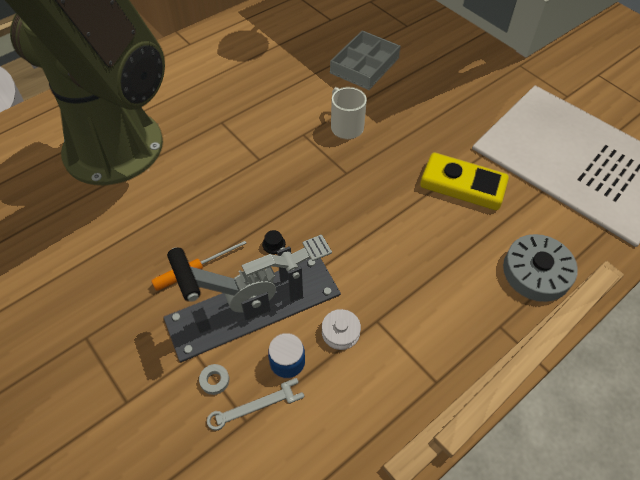

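Top view: tab at about (330,232), black cross-bar at about (449,252), plate running between. Next I enlarge it and measure.

Run:
```python
from h import *
p=cv2.imread("pics/top1.png");cv2.imwrite("pics/crop1.png",cv2.resize(p[170:340,300:500],None,fx=4,fy=3.5,interpolation=cv2.INTER_CUBIC)[:595])
d=np.load("top1.npy")
v,u=np.mgrid[170:340,300:500]
W=world("top",np.c_[u.ravel(),v.ravel()],d[v,u].ravel())
rgb=p[170:340,300:500].reshape(-1,3).astype(int)
# tab: z 0.11-0.13, near left end
m=(W[:,2]>.11)&(W[:,2]<.128)&(u.ravel()<345)
print("tab",m.sum(),W[m].mean(0),np.ptp(W[m],axis=0),u.ravel()[m].mean(),v.ravel()[m].mean())
h=(W[:,2]>.15)&(rgb.max(1)<70)
print("bar",h.sum(),W[h].mean(0),W[h].max(0),u.ravel()[h].mean(),v.ravel()[h].mean())
pts=W[h][:,:2];print(np.linalg.svd(pts-pts.mean(0))[2],cv2.minAreaRect(pts.astype(np.float32)))
b=(W[:,2]>.004)&(W[:,2]<.0125)&(np.abs(rgb-75).max(1)<35)
print("plate",b.sum(),cv2.minAreaRect((W[b][:,:2]).astype(np.float32)))
t=cv2.minAreaRect(W[m][:,:2].astype(np.float32));print(t)
for n,uv in dict(pul=(345,193),tin=(394,198),brg=(444,222),knob=(337,294),sd0=(358,310),sd1=(445,321)).items(): print(n,world("top",[uv],[d[uv[1],uv[0]]]).round(3))
```

```text
tab 435 [0.58435844 0.14148176 0.11827356] [0.04846088 0.0515174  0.01490298] 331.77241379310345 232.4344827586207
bar 634 [ 0.52650814 -0.08068703  0.20559828] [0.57307261 0.1765811  1.1497737 ] 447.38958990536275 252.61829652996846
[[-0.85155109  0.52427163]
 [-0.52427163 -0.85155109]] ((0.45028722286224365, 0.019790083169937134), (0.07387065142393112, 0.33640119433403015), 36.81418228149414)
plate 2508 ((0.5516836047172546, -0.0009045153856277466), (0.26274996995925903, 0.3470116853713989), 18.960622787475586)
((0.5847622156143188, 0.13837377727031708), (0.05223015695810318, 0.044877633452415466), 78.73410034179688)
pul [[0.695 0.107 0.033]]
tin [[ 0.676 -0.004  0.06 ]]
brg [[ 0.633 -0.133 -0.003]]
knob [[0.46  0.128 0.033]]
sd0 [[ 0.425  0.078 -0.003]]
sd1 [[ 0.398 -0.123 -0.002]]
```

View pics/crop1.png

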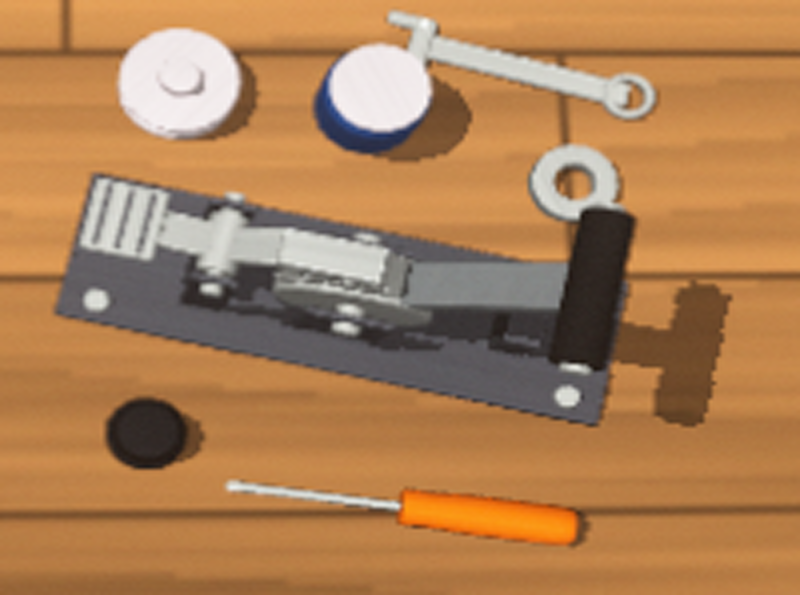

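Crop: tab centre at (126,218), i.e. pixel (331.5,232.3); bar centre at (593,289), i.e. (448.2,252.6); near plate edge runs from (314.2,260) to (449.2,291.4).

Run:
```python
from h import *
d=np.load("top1.npy")
def w(u,v,k=2):
    return world("top",[(u,v)],[np.median(d[int(round(v))-k:int(round(v))+k+1,int(round(u))-k:int(round(u))+k+1])])[0]
tab=w(331.5,232.3);bar=w(448.2,252.6,1)
f=lambda p,z: p
print("tab",tab,"bar top",bar)
# plate edge on plane z=.008
def onz(u,v,z):
    a=world("top",[(u,v)],[.5])[0];b=world("top",[(u,v)],[1.])[0];return a+(b-a)*(z-a[2])/(b[2]-a[2])
A=onz(314.2,260,.008);B=onz(449.2,291.4,.008);print(A,B,np.linalg.norm(A-B))
x=(A-B)[:2]/np.linalg.norm((A-B)[:2]);print("yaw edge",np.degrees(np.arctan2(x[1],x[0])))
t=tab[:2]-bar[:2];print("yaw tabbar",np.degrees(np.arctan2(t[1],t[0])),np.linalg.norm(t))
for nm,a in(("edge",x),("tb",t/np.linalg.norm(t))):
    o=tab[:2]-.135*a;y=np.array([-a[1],a[0]]);print(nm,"origin",o,"bar in rest",(bar[:2]-o)@a,(bar[:2]-o)@y,"edge y",(A[:2]-o)@y,(B[:2]-o)@y)
print("bar ends",[w(*e,1) for e in((452,236),(444.5,268))])
st=env.get_state();print(R.from_rotvec(st["orientation"]).as_matrix().round(3))
```

```text
tab [0.58444763 0.1420999  0.1191848 ] bar top [ 0.52646516 -0.0824023   0.20366649]
[0.54095754 0.17932896 0.008     ] [ 0.46582986 -0.1336124   0.008     ] 0.32183298105418895
yaw edge 76.50050042578091
yaw tabbar 75.51859897670293 0.23186893951738188
edge origin [0.55293365 0.01082969] bar in rest -0.09683489144824907 0.003973439328070177 edge y 0.05097917620496946 0.05097917620496946
tb origin [0.55068876 0.011389  ] bar in rest -0.09686893951738186 2.42861286636753e-17 edge y 0.05141806908042161 0.04590295426317841
bar ends [array([ 0.55934377, -0.0916494 ,  0.20390819]), array([ 0.49629085, -0.07353476,  0.20377357])]
[[ 0.935  0.354 -0.001]
 [ 0.354 -0.935  0.001]
 [ 0.    -0.002 -1.   ]]
```

>>> servo_tool --series "0 0 -55 599 -528 -40 1;0 0 -55 599 -528 -40 1;0 0 -55 599 -528 -40 1;0 0 -55 599 -528 -40 1;0 0 -55 599 -528 -40 1;0 0 -55 599 -528 -40 1;0 0 -55 599 -528 -40 1;0 0 -55 599 -528 -40 1;0 0 -55 599 -528 -40 1;0 0 -55 599 -528 -40 1;0 0 -55 599 -528 -40 1;0 0 -55 599 -528 -40 1;0 0 -55 599 -528 -40 1;0 0 -55 599 -528 -40 1;0 0 -55 599 -528 -40 1;0 0 -55 599 -528 -40 1;0 0 -55 599 -528 -40 1;0 0 -55 599 -528 -40 1;0 0 -55 599 -528 -40 1;0 0 -55 599 -528 -40 1"

```text
time_s: 2.1
tcp_pos: [0.5852, 0.1434, 0.2714]
orientation: [-2.482, -1.926, 0.001]
force: [0.1, -0.4, -0.1]
width: 0.0001
gripper_force: 0.0
```

Run:
```python
from h import *
st=env.get_state();p,d=env.snapshot("wrist");cv2.imwrite("pics/w1.png",p[...,::-1])
print(st["tcp_pos"],R.from_rotvec(st["orientation"]).as_matrix().round(3))
v,u=np.mgrid[0:480:2,0:640:2];dd=d[v,u].ravel();W=world("wrist",np.c_[u.ravel(),v.ravel()],dd,st)
a=np.array([.242,.970]);y=np.array([-.970,.242]);o=np.array([.552,.011])
X=(W[:,:2]-o)@a;Y=(W[:,:2]-o)@y
m=(dd>0)&(W[:,2]>.112)&(W[:,2]<.126)&(X>.108)&(X<.17)&(abs(Y)<.03)
print(m.sum(),"tab",W[m].mean(0),[np.percentile(q[m],[1,99]).round(4) for q in(X,Y)],cv2.minAreaRect(W[m][:,:2].astype(np.float32)))
```

```text
[0.58517518 0.14339545 0.27139811] [[ 0.248  0.969 -0.   ]
 [ 0.969 -0.248 -0.   ]
 [-0.    -0.    -1.   ]]
711 tab [0.58298758 0.14241826 0.120308  ] [array([0.1095, 0.1555]), array([-0.019 ,  0.0227])] ((0.5820302367210388, 0.13954541087150574), (0.047417595982551575, 0.042521845549345016), 77.31761169433594)
```

View pics/w1.png

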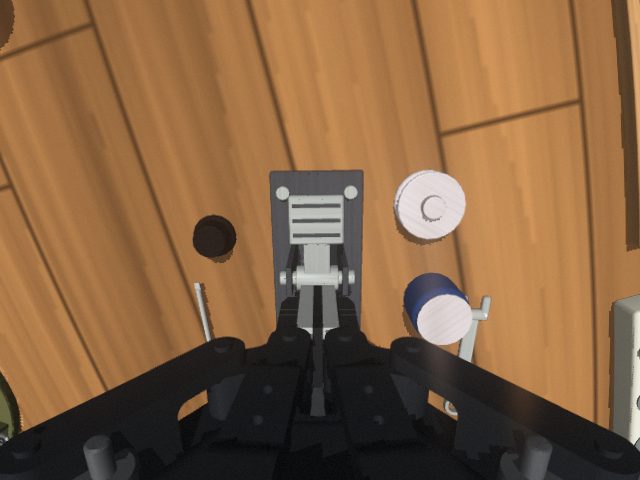

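Wrist view: the tab at (316,219) is square to the tool and centred ahead of it, consistent with the top view. Descending and pressing.

>>> servo_tool --series "0 0 0 3 -1 50 1;0 0 0 3 -1 95 1;0 0 0 3 -1 130 1;0 0 0 3 -1 143 1;0 0 0 3 -1 147 1;0 0 0 3 -1 150 1;0 0 0 3 -1 153 1;0 0 0 3 -1 155 1;0 0 0 3 -1 157 1;0 0 0 3 -1 159 1;0 0 0 3 -1 161 1;0 0 0 3 -1 163 1;0 0 0 3 -1 165 1;0 0 0 3 -1 166 1;0 0 0 3 -1 166 1"

```text
time_s: 3.65
tcp_pos: [0.5875, 0.1502, 0.1079]
orientation: [-2.478, -1.929, -0.01]
force: [0.1, 5.1, 5.7]
width: 0.0002
gripper_force: 3.3
```

>>> servo_tool --series "0 0 0 -1 0 2 1;0 0 0 -2 0 4 1;0 0 0 -2 0 5 1;0 0 0 -2 0 6 1;0 0 0 -2 0 7 1;0 0 0 -2 0 8 1;0 0 0 -2 0 8 1"

```text
time_s: 4.35
tcp_pos: [0.5876, 0.1493, 0.1002]
orientation: [-2.477, -1.929, -0.013]
force: [-0.1, 7.3, 6.2]
width: 0.0002
gripper_force: 4.1
```

>>> servo_tool --series "0 0 0 -1 0 1 1;0 0 0 -1 0 2 1;0 0 0 -1 0 3 1;0 0 0 -1 0 4 1;0 0 0 -1 0 5 1;0 0 0 -1 0 5 1"

```text
time_s: 4.95
tcp_pos: [0.588, 0.1493, 0.0992]
orientation: [-2.477, -1.929, -0.019]
force: [-8.6, 7.8, 31.9]
width: 0.0002
gripper_force: 16.1
```

>>> servo_tool --series "0 0 0 0 0 -20 1;0 0 0 0 0 -60 1;0 0 0 0 0 -110 1;0 0 0 0 0 -155 1;0 0 0 -50 -1 -155 1;0 0 0 -100 -2 -155 1;0 0 0 -150 -2 -155 1;0 0 0 -200 -2 -155 1;0 0 0 -239 -2 -155 1;0 0 0 -239 -2 -155 1;0 0 0 -239 -2 -155 1"

```text
time_s: 6.05
tcp_pos: [0.5242, -0.0868, 0.2482]
orientation: [2.482, 1.925, 0.002]
force: [-0.3, 0.4, 0.4]
width: -0.0004
gripper_force: 0.0
```

Run:
```python
from h import *
st=env.get_state();print(st["tcp_pos"],st["force"],R.from_rotvec(st["orientation"]).as_matrix().round(3))
a=np.array([.242,.970]);y=np.array([-.970,.242]);o=np.array([.552,.011])
q=st["tcp_pos"][:2]-o;print("X,Y",q@a,q@y)
p,d=env.snapshot("scene");cv2.imwrite("pics/s2.png",cv2.resize(p[200:380,130:370,::-1],None,fx=3.3,fy=3.3,interpolation=cv2.INTER_CUBIC))
v,u=np.mgrid[200:380,130:370];W=world("scene",np.c_[u.ravel(),v.ravel()],d[v,u].ravel())
X=(W[:,:2]-o)@a;Y=(W[:,:2]-o)@y
m=(abs(X-.137)<.024)&(abs(Y)<.026)&(W[:,2]>.06)&(W[:,2]<.14)
print("tab z fit",m.sum(),np.polyfit(X[m]-.137,W[m,2],1))
```

```text
[ 0.52419252 -0.08684383  0.24821772] [-0.33391446  0.37091392  0.40368763] [[ 0.249  0.969  0.002]
 [ 0.969 -0.249  0.   ]
 [ 0.001  0.002 -1.   ]]
X,Y -0.10163792273678157 0.003295046138774734
tab z fit 430 [-0.31368998  0.09859891]
```

View pics/s2.png

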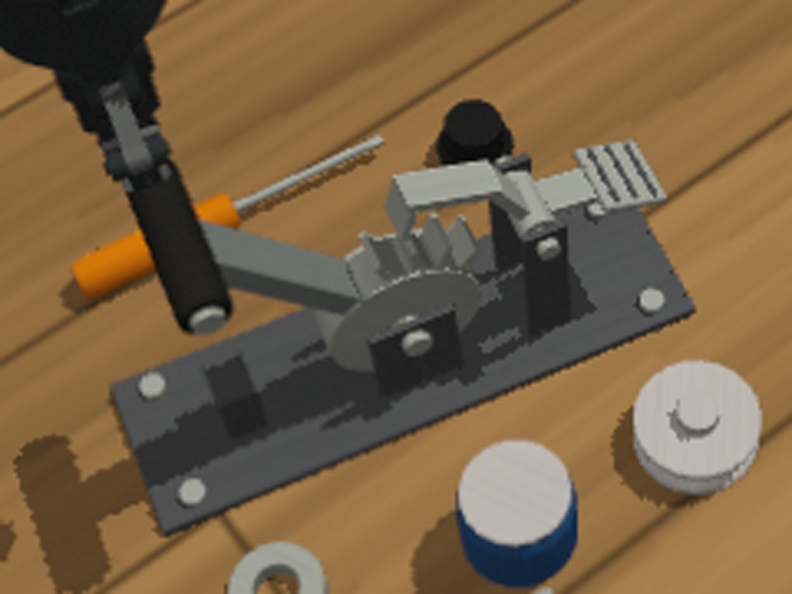

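Pawl at the stop: tab at z 0.0986 m and tilted, nose at (400,205) clear of the teeth. Bar at (180,250) with the fingers above it. Pushing along the arc now.

>>> servo_tool --series "0 0 0 -1 1 25 1;0 0 0 -1 1 38 1;0 0 0 -1 1 43 1;0 0 0 -2 1 47 1;0 0 0 -4 1 50 1;0 0 0 -8 1 54 1;0 0 0 -11 1 57 1;0 0 0 -14 1 60 1;0 0 0 -17 1 63 1;0 0 0 -20 1 66 1;0 0 0 -23 1 69 1;0 0 0 -25 1 72 1;0 0 0 -28 1 75 1;0 0 0 -30 1 78 1;0 0 0 -35 1 85 1;0 0 0 -35 1 85 1"

```text
time_s: 7.7
tcp_pos: [0.5173, -0.1223, 0.164]
orientation: [2.476, 1.925, -0.002]
force: [-0.9, -2.9, 7.0]
width: 0.0003
gripper_force: 3.3
```

>>> servo_tool --series "0 0 0 -5 0 7 1;0 0 0 -9 0 14 1;0 0 0 -13 0 22 1;0 0 0 -16 0 29 1;0 0 0 -19 0 37 1;0 0 0 -21 0 44 1;0 0 0 -24 0 52 1;0 0 0 -26 0 60 1;0 0 0 -27 0 68 1;0 0 0 -28 0 77 1;0 0 0 -29 0 84 1;0 0 0 -29 0 89 1;0 0 0 -29 0 92 1;0 0 0 -29 0 94 1;0 0 0 -29 0 94 1"

```text
time_s: 9.2
tcp_pos: [0.5111, -0.1494, 0.073]
orientation: [2.475, 1.926, 0.001]
force: [-10.9, -1.0, 36.2]
width: -0.0
gripper_force: 18.4
```

Hard on the stop (36 N at z = 0.073). Retreating upward and clear.

>>> servo_tool --series "0 0 0 0 0 -15 1;0 0 0 0 0 -50 1;0 0 0 0 0 -100 1;0 0 0 0 0 -150 1;0 0 0 0 0 -190 1;0 0 0 -50 0 -190 1;0 0 0 -100 0 -190 1;0 0 0 -150 0 -190 1;0 0 0 -150 0 -190 1;0 0 0 -150 0 -190 1"

```text
time_s: 10.2
tcp_pos: [0.4721, -0.294, 0.2582]
orientation: [-2.481, -1.926, -0.0]
force: [0.1, -0.4, -0.1]
width: 0.0002
gripper_force: 0.0
```

Run:
```python
from h import *
st=env.get_state();print(st["tcp_pos"],st["force"])
a=np.array([.242,.970]);y=np.array([-.970,.242]);o=np.array([.552,.011])
p,d=env.snapshot("scene");cv2.imwrite("pics/s3.png",p[...,::-1])
v,u=np.mgrid[200:400,130:370];W=world("scene",np.c_[u.ravel(),v.ravel()],d[v,u].ravel())
X=(W[:,:2]-o)@a;Y=(W[:,:2]-o)@y
m=(abs(X-.137)<.024)&(abs(Y)<.026)&(W[:,2]>.06)&(W[:,2]<.14)
print("tab",np.polyfit(X[m]-.137,W[m,2],1))
m=(abs(X+.165)<.005)&(abs(Y)<.045)&(W[:,2]>.03);print("bar top",m.sum(),np.percentile(W[m,2],[50,90,97]))
```

```text
[ 0.47207705 -0.29401816  0.25815222] [ 0.08548497 -0.4195425  -0.05096231]
tab [-0.31378971  0.09857073]
bar top 256 [0.07367151 0.07564292 0.07638939]
```

View pics/s3.png

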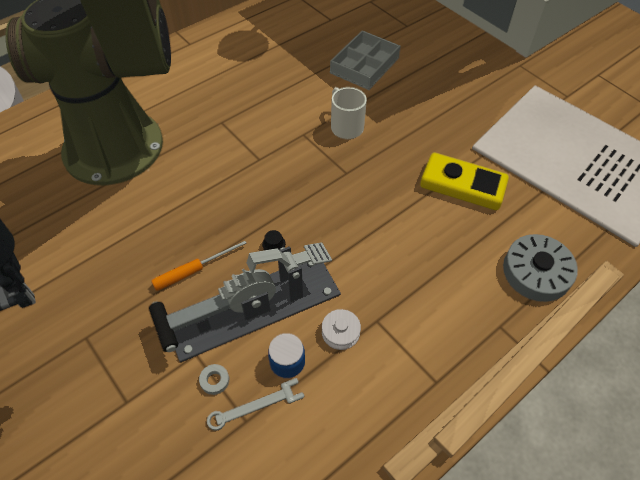

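The arm lies level (bar at (163,326), top about 0.074–0.076 m), the pawl is still down at (316,252), the loose parts have not moved, and the gripper is clear on the left.

```bash
python3 -c "
from cell import env
print(env.job_done())"
```

```text
the job is handed in; nothing more can be done
None
```

The job is handed in: I pressed the pawl down to its stop first, then folded the arm level onto its stop. The pawl is still pressed free, the loose parts look unmoved, and the gripper finished clear at about 10 s of robot time.

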